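# Close the sorting case: flap down, then lid

## Robot

A 6-joint arm with a two-finger parallel gripper is mounted at the origin on the work surface. World frame = base frame: x ahead of the robot, y to its left, z up, the work surface at z = 0. Lengths are in m, angles in degrees, forces in N, time in s.
With the tool pointing down it reaches from about 0.35 to 0.725 m from the base axis. Payload 4.3 kg.
Tool frame: the origin (TCP) lies where the fingers leave the gripper's body, on its centre line; the fingertips stand 73 mm ahead of it and the grasp point (between the pads) lies 54 mm ahead of it (env.tips_ahead is the z of the fingertips in the tool frame, in m); z points along the fingers, y is the direction in which the jaws open and shut (so a half turn about z gives the same grasp; the last joint's range is limited). The gripper opens to 85 mm and grips with 20 to 120 N. Pads are 22 mm wide; open, the fingers measure 114 mm over their backs; the gripper's body (76 mm by 85 mm) begins 54 mm behind the grasp point. The pads swing forward as they close: fully open they stand 13 mm farther back than shut.
Start: joints at [-74.33, 21.618, 4.641, 73.018, 0, 83.68], TCP at [0.215, -0.533, 0.304] pointing down, gripper open.
Joint ranges: [-156.06, 156.06], [-48.1, 94.91], [-58.44, 69.94], [-101.28, 121.22], [-78.64, 73.56], [-180, 180]. Speed limits (degrees/s): [147.25, 147.25, 180, 180, 180, 180].

## Interface

Orientations are given as a 3x3 rotation matrix whose columns are the frame's x, y, z axes.
In Python, from workcell import env, imaging, finish_job, boxes_of, trace, landmark_of gives the robot as it stands. The module is installed in compiled form; this text tells all that it offers.
- The arm moves only by the tool drive_tool, never from a script. Its arguments are lists of equal length, an entry for each row: "rot": the turn, a rotation vector about the tool's x, y, z in rad, a list of three; "travel": the shift along the tool's x, y, z in cm, a list of three; "jaw": the opening in per cent of the stroke, from 0 (shut) to 100 (fully open). In form: {"rot": [[rx, ry, rz], ...], "travel": [[tx, ty, tz], ...], "jaw": [jaw, ...]}. A call has 1 to 20 rows; each row is the pose to reach, as a shift and turn from the pose measured when the call began, along the tool's axes at that moment; what a row does not reach only later rows make up. A row lasts 1/10 s, in which the tool goes at most 50 mm and 8.59 degrees, less where a joint would pass 70% of its speed; a pose out of reach is approached as far as the arm can. A call with a gripper value outside its range is refused whole. The fingers move at their own pace and stop on an object; "squeeze" is the grip in N (left out, the last holds). Time passes only in rows, so rows that repeat a pose let the fingers close. It gives the time, the measured TCP pose, the force and the opening at its end, in the units of the state.
- env.get_state(): the state, without advancing time (a new reading comes with each control period).
- imaging.capture(name): name is "scene" or "top" or "wrist"; returns the picture (420x560x3 uint8, red, green, blue); there is no depth.
- imaging.camera_model(name): a dict with "fx", "fy", "cx", "cy" (pixels), "extrinsics" (4x4, takes a point from camera to world coordinates). Camera axes: x right, y down, z forward; pixel columns grow to the right and rows downward; lengths in m; the calibration is good to about 2 mm. A picture is of the moment at which its call begins: read the wrist's pose just before it. camera_model takes no time and is no camera call; for the wrist camera it gives the pose at the moment of the call.
- finish_job(): hands the job in, once; it reports no verdict.
Trained networks look in the newest picture that a camera, given by its name, has taken for a name from the list of things; names that differ only in an ending like _2 or _b are one class to them, and where a whole thing is asked for, a point or a joint stands for the part that bears it (a point fixed in the world has none). Each returns a list of dicts, best first, with "confidence" (0 to 1); they miss things now and then, are a little off and sometimes report something else, mostly with a low value. They report only what shows in the picture. A call takes as long as a camera call.
- boxes_of(thing, camera): "point" ([x, y, z] in m, in world coordinates, good to about 4 mm: the middle of the surface that is visible of it).
- trace(thing, camera): "pixels" (420x560 bool, what is visible of it).
- landmark_of(thing, camera): "point" ([x, y, z] in m, in world coordinates, good to about 4 mm: a listed point, or the origin of a listed thing).
The state is a dict: "time": time; "qpos": joint angles; "qd": joint speeds; "joint_efforts": joint torques, N m; "eef_pos": TCP position; "eef_rot": TCP orientation; "wrist_force": force on the tool from outside, world axes, zero at the start; "wrist_torque": the same for the moment, N m; "finger_gap": opening from 0.0 (shut) to 1.0 (fully open).
Only numpy, scipy, OpenCV 4.12 (cv2) and the standard library are available. Lean on these libraries where they do the work, as an engineer would, in place of code of your own. Each camera call takes 0.05 s, during which the arm holds its last target. There are 200 camera calls.

## Task

Close the parts sorting case for the day: with the fingertips push its upright inner flap down until it lies flat over the small compartments, and only then push the open lid over from behind until it is fully shut on top. Only push on their outer faces, do not pinch or grip the flap or the lid, and leave the toys, the tools and the pieces in the case where they are.

Things in the scene. Friction and masses are not known exactly. Their poses are not given: they have to be found in the camera images.
- case: the open blue sorting case, fixed to the table: 180 mm along its x, 240 mm along its y, rim 65 mm high, walls 5 mm. Origin: centre of its underside, on the table. Lid hinged on its +x rim, flap near its -x wall; four small compartments (for the flap to cover) in the -x half, two large in the +x half; dividers 45 mm high. Its +x side points to the robot's right (world -y), within about 42 degrees
- flap (a joint): angle (rad) of the grey inner flap: 0 = lying flat at 50 mm height, inside the case below the rim, 1.57 = upright; starts near upright. To fold it down, its free edge goes towards the case's +x side and down. The hinge has even friction: the flap stays where it is left, about 1 N at its free edge moves it
- flap_hinge (a point): middle of the flap's hinge line, which runs along the case's y, at case x -80 mm, height 50 mm
- flap_edge (a point): middle of the flap's free edge, 90 mm from its hinge line. The flap is a plain grey plate 224 mm wide and 5 mm thick; lying flat, its upper (outer) face is 52 mm above the table; the face towards the case's +x while it stands is its inner face
- lid (a joint): angle (rad) of the lid: 0 = shut, 1.57 = upright; starts upright or leaning back a little (1.5 to 1.75; the stop is at 1.9). The hinge has even friction: the lid stays where it is left and does not fall shut; about 1.5 N at its free edge moves it
- lid_hinge (a point): middle of the lid's hinge line, along the case's y, at case x +90 mm, height 65 mm, in the plane of the frame's underside; a clear inner panel stands 3 mm out below it
- lid_edge (a point): middle of the lid's free edge, on its outer face, 180 mm from the hinge line. The lid is a blue frame with clear windows and a rib from hinge to edge along its middle, 180 x 240 mm, 10 mm thick (rib and frame), with a finger lip 110 mm wide standing 8 mm out of this edge; shut, its outer face is level, 75 mm above the table
- toy_wheel: a toy cart wheel, black disc 34 mm across, 16 mm thick, lying in one large compartment of the case; origin under its centre
- toy_barrel: a toy barrel, brown, 28 mm across, 28 mm high, standing in the other large compartment; origin under its centre
- toy_tower: a grey toy castle tower, 44 mm across, 67 mm high, standing beside the case; origin under its centre
- toy_car: a toy car 75 x 42 x 41 mm on the table behind the lid's hinge; origin under its centre
- toy_chest: a brown toy treasure chest 34 x 50 x 43 mm on the table behind the lid's hinge; origin under its centre
- tape: a roll of black tape, 64 mm across, 19 mm high, lying flat beside the case; origin under its centre
- jar: a white jar, 52 mm across, 65 mm high, standing beside the case; origin under its centre
- screwdriver: a small screwdriver, 150 mm long, lying on the table; origin at its underside, x along it

How it is judged:
By the outcome, as a careful person would: the job done as asked, in the order asked, and still so for the second after the job is handed in, with the robot touching nothing.
It also fails if it takes over 48 s, if anything falls off the work surface, if the arm or the gripper's body presses on something with over 40 N, if the wrist force passes 120 N, or if a joint passes its speed limit or range.

## Working session

There is one attempt and no reset: what is moved stays moved. The work goes in short steps, Python scripts to look and compute and a tool call to move; the robot and the scene stay as the last step left them, time stands still between calls to the robot, and variables do not carry over. Pictures are saved under pics/ and viewed, about 8 in all and at most 12, crops included, and the job is handed in when it is done.

Besides the shell and the picture viewer there is one more tool, called after "Request:" by a JSON object that holds its "fn" and its "kwargs", one argument or row to a line. drive_tool: Moves the arm, as the interface text tells. Its arguments: {"type":"object","properties":{"rot":{"type":"array","items":{"type":"array","items":{"type":"number"}}},"travel":{"type":"array","items":{"type":"array","items":{"type":"number"}}},"jaw":{"type":"array","items":{"type":"number"}},"squeeze":{"type":"number"}},"required":["rot","travel","jaw"]}

```bash
mkdir -p pics
python3 - <<'E'
from workcell import env, imaging, boxes_of, landmark_of
import cv2,numpy as np
for c in ["scene","top"]:
    im=imaging.capture(c); cv2.imwrite(f"pics/{c}0.png",im[:,:,::-1])
    for t in ["case","flap_hinge","flap_edge","lid_hinge","lid_edge"]+(["toy_tower","toy_car","toy_chest","tape","jar","screwdriver"] if c=="top" else []):
        r=landmark_of(t,c); print(c,t,[(np.round(q["point"],3).tolist(),round(q["confidence"],2)) for q in r[:2]])
    m=imaging.camera_model(c); print(m["fx"],np.round(m["extrinsics"],3).tolist())
s=env.get_state(); print(s["time"],s["eef_pos"],s["eef_rot"],s["wrist_force"])
E
```

```text
scene case [([0.557, -0.043, -0.004], 0.97)]
scene flap_hinge [([0.58, 0.035, 0.052], 0.64)]
scene flap_edge [([0.578, 0.034, 0.136], 0.74)]
scene lid_hinge [([0.523, -0.124, 0.068], 0.67)]
scene lid_edge [([0.526, -0.144, 0.244], 0.72)]
382.143742636463 [[0.733, 0.454, -0.507, 1.027], [0.68, -0.496, 0.54, -0.413], [-0.006, -0.74, -0.672, 0.706], [0.0, 0.0, 0.0, 1.0]]
top case [([0.552, -0.041, 0.001], 0.94)]
top flap_hinge [([0.575, 0.032, 0.049], 0.63)]
top flap_edge [([0.584, 0.035, 0.14], 0.78), ([0.583, -0.257, -0.001], 0.62)]
top lid_hinge [([0.53, -0.125, 0.063], 0.75)]
top lid_edge [([0.524, -0.141, 0.245], 0.95)]
top toy_tower [([0.719, -0.117, -0.001], 0.61)]
top toy_car [([0.583, -0.255, -0.0], 0.68)]
top toy_chest [([0.464, -0.232, 0.002], 0.71)]
top tape [([0.71, 0.094, -0.001], 0.76)]
top jar [([0.764, -0.036, 0.002], 0.76)]
top screwdriver [([0.574, 0.149, 0.004], 0.73)]
467.37942789602613 [[0.001, -0.994, 0.105, 0.492], [-1.0, -0.001, -0.001, 0.102], [0.001, -0.105, -0.994, 0.959], [0.0, 0.0, 0.0, 1.0]]
0.9 [ 0.21533839 -0.53318902  0.30395134] [[ 9.27230465e-01  3.74491206e-01  3.03027627e-05]
 [ 3.74491207e-01 -9.27230455e-01 -1.38868810e-04]
 [-2.39075037e-05  1.40111509e-04 -9.99999990e-01]] [-0.27094584 -0.21671393  0.31046722]
```

View pics/scene0.png

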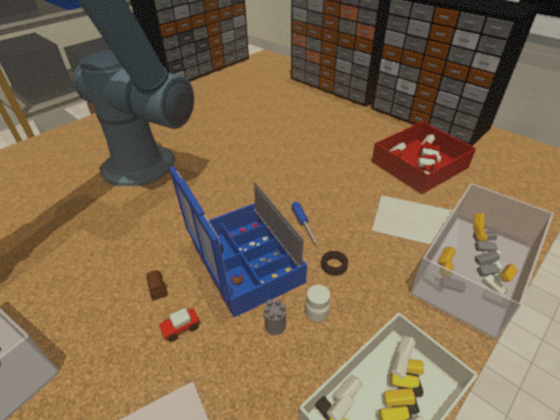

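View pics/top0.png

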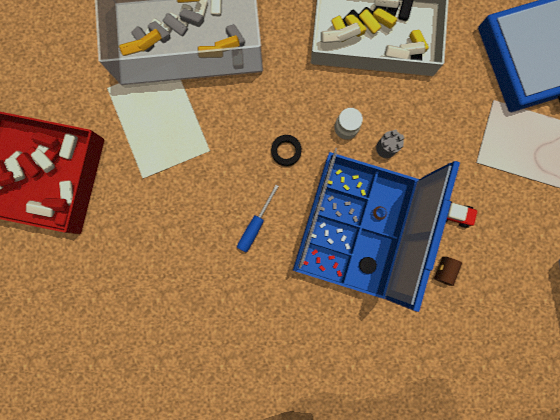

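The scene view shows the case at about (245,255). The lid stands open on the robot's right and the grey flap stands at about (280,225). The top view shows the case from (297,270) to (455,165), with the car at (460,214) and the chest at (449,271) behind the lid. The case +x axis is about (-0.307,-0.952) in world coordinates and its centre is about (0.554,-0.042). The lid and flap are both near upright.

I'll raise the tool, cross above the lid, shut the jaws, and stand off outside the flap.

Request:
{"fn": "drive_tool", "kwargs": {
  "rot": [
    [0, 0, 0],
    [0, 0, 0],
    [0, 0, -0.874],
    [0, 0, -0.874],
    [0, 0, -0.874],
    [0, 0, -0.874],
    [0, 0, -0.874],
    [0, 0, -0.874],
    [0, 0, -0.874],
    [0, 0, -0.874],
    [0, 0, -0.874],
    [0, 0, -0.874],
    [0, 0, -0.874],
    [0, 0, -0.874],
    [0, 0, -0.874],
    [0, 0, -0.874],
    [0, 0, -0.874],
    [0, 0, -0.874],
    [0, 0, -0.874],
    [0, 0, -0.874]
  ],
  "travel": [
    [0, 0, -5],
    [0, 0, -8.5],
    [58.8, -43.6, -8.5],
    [58.8, -43.6, -8.5],
    [58.8, -43.6, -8.5],
    [58.8, -43.6, -8.5],
    [58.8, -43.6, -8.5],
    [58.8, -43.6, -8.5],
    [58.8, -43.6, -8.5],
    [58.8, -43.6, -8.5],
    [58.8, -43.6, -8.5],
    [58.8, -43.6, -8.5],
    [58.8, -43.6, -8.5],
    [58.8, -43.6, -8.5],
    [58.8, -43.6, -8.5],
    [58.8, -43.6, -8.5],
    [58.8, -43.6, -8.5],
    [58.8, -43.6, -8.5],
    [58.8, -43.6, -8.5],
    [58.8, -43.6, -8.5]
  ],
  "jaw": [0, 0, 0, 0, 0, 0, 0, 0, 0, 0, 0, 0, 0, 0, 0, 0, 0, 0, 0, 0]
}}

```text
time: 2.9
eef_pos: [0.5969, 0.0903, 0.3891]
eef_rot: [[0.309, 0.951, -0.0], [0.951, -0.309, -0.001], [-0.001, 0.0, -1.0]]
wrist_force: [-0.5, -0.3, 0.6]
finger_gap: -0.002
```

```bash
cat > h.py <<'E'
from workcell import env, imaging, boxes_of, landmark_of
import cv2,numpy as np
u=np.array([-.307,-.952,0]);u/=np.linalg.norm(u);v=np.array([-u[1],u[0],0]);c=np.array([.554,-.042,0])
def case(p): d=np.array(p)-c; return np.round([1000*d@u,1000*d@v,1000*d[2]]).tolist()
def st():
    s=env.get_state(); R=np.array(s["eef_rot"]); tip=np.array(s["eef_pos"])+R[:,2]*env.tips_ahead
    print("t",s["time"],"tip case mm",case(tip),"gap",round(s["finger_gap"],2),"F",np.round(s["wrist_force"],1),"yaw err",np.round(R.T@u,3),"q",np.round(s["qpos"],0))
def pts(cams=("scene","top"),names=("case","flap_hinge","flap_edge","lid_hinge","lid_edge"),save=None):
    for k in cams:
        im=imaging.capture(k)
        if save: cv2.imwrite(f"pics/{save}_{k}.png",im[:,:,::-1])
        for t in names: print(k,t,[(case(q["point"]),round(q["confidence"],2)) for q in landmark_of(t,k)[:2]])
E
python3 - <<'E'
from h import *
st(); print(env.tips_ahead); pts(names=("flap_edge",),save="a"); pts(cams=("wrist",),names=("flap_hinge","flap_edge"))
E
```

```text
t 2.9 tip case mm [-139.0, 0.0, 316.0] gap -0.0 F [-0.5 -0.3  0.6] yaw err [-1.     0.002  0.001] q [  3.  25.  23.  88.  -0. 111.]
0.0726
scene flap_edge [([-79.0, 0.0, 137.0], 0.91)]
top flap_edge []
wrist flap_hinge [([-78.0, -1.0, 53.0], 0.73), ([1.0, 4.0, -3.0], 0.5)]
wrist flap_edge [([-83.0, 0.0, 138.0], 0.78)]
```

Request:
{"fn": "drive_tool", "kwargs": {
  "rot": [
    [0, 0, 0],
    [0, 0, 0],
    [0, 0, 0],
    [0, 0, 0],
    [0, 0, 0],
    [0, 0, 0],
    [0, 0, 0],
    [0, 0, 0],
    [0, 0, 0],
    [0, 0, 0],
    [0, 0, 0],
    [0, 0, 0],
    [0, 0, 0],
    [0, 0, 0],
    [0, 0, 0],
    [0, 0, 0],
    [0, 0, 0],
    [0, 0, 0],
    [0, 0, 0],
    [0, 0, 0]
  ],
  "travel": [
    [0, 0, 5],
    [0, 0, 10],
    [0, 0, 15],
    [0, 0, 19.6],
    [-3.4, 0, 19.6],
    [-4.5, 0, 19.6],
    [-5.5, 0, 19.6],
    [-6.4, 0, 19.8],
    [-7.3, 0, 20],
    [-8.1, 0, 20.4],
    [-8.9, 0, 20.9],
    [-9.6, 0, 21.5],
    [-10.2, 0, 22.1],
    [-10.7, 0, 22.9],
    [-11.2, 0, 23.7],
    [-11.5, 0, 24.6],
    [-11.7, 0, 25.4],
    [-11.8, 0, 26.4],
    [-11.8, 0, 26.7],
    [-11.8, 0, 26.7]
  ],
  "jaw": [0, 0, 0, 0, 0, 0, 0, 0, 0, 0, 0, 0, 0, 0, 0, 0, 0, 0, 0, 0]
}}

```text
time: 5.25
eef_pos: [0.5607, -0.0218, 0.1243]
eef_rot: [[0.309, 0.951, 0.001], [0.951, -0.309, -0.001], [-0.001, 0.002, -1.0]]
wrist_force: [-7.9, -0.5, 21.3]
finger_gap: -0.001
```

Run:
```python
from h import *
st(); pts(names=("flap_edge","lid_edge"),save="b")
```

```text
t 5.25 tip case mm [-21.0, 0.0, 52.0] gap -0.0 F [-7.9 -0.5 21.3] yaw err [-1.     0.002  0.001] q [ -9.  27. -15.  48.  -0.  99.]
scene flap_edge [([13.0, 1.0, 46.0], 0.74)]
scene lid_edge [([104.0, 4.0, 244.0], 0.98)]
top flap_edge []
top lid_edge [([-188.0, -37.0, 2.0], 0.55)]
```

View pics/b_scene.png

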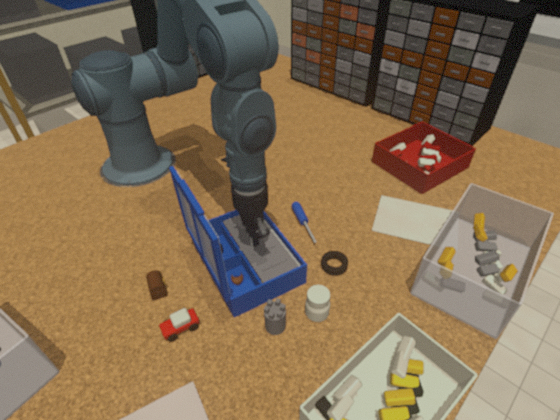

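The image shows the flap flat at about (258,240) with the fingertips on it. The tip is at 52 mm with about 21 N. Next I'll lift clear, cross above the lid and stop behind it.

Request:
{"fn": "drive_tool", "kwargs": {
  "rot": [
    [0, 0, 0],
    [0, 0, 0],
    [0, 0, 0],
    [0, 0, 0],
    [0, 0, 0],
    [0, 0, 0],
    [0, 0, 0],
    [0, 0, 0],
    [0, 0, 0],
    [0, 0, 0],
    [0, 0, 0],
    [0, 0, 0],
    [0, 0, 0]
  ],
  "travel": [
    [0, 0, -3],
    [0, 0, -8],
    [0, 0, -13],
    [0, 0, -18],
    [0, 0, -23],
    [0, 0, -27.5],
    [0, 0, -27.5],
    [-17.1, 0, -27.5],
    [-17.1, 0, -27.5],
    [-17.1, 0, -27.5],
    [-17.1, 0, -27.5],
    [-17.1, 0, -27.5],
    [-17.1, 0, -27.5]
  ],
  "jaw": [0, 0, 0, 0, 0, 0, 0, 0, 0, 0, 0, 0, 0]
}}

```text
time: 6.85
eef_pos: [0.5074, -0.184, 0.3983]
eef_rot: [[0.309, 0.951, 0.0], [0.951, -0.309, 0.0], [0.0, 0.0, -1.0]]
wrist_force: [-0.3, 0.1, -0.3]
finger_gap: 0.004
```

Run:
```python
from h import *
st(); pts(names=("flap_edge","lid_edge"),save="c"); pts(cams=("wrist",),names=("lid_edge","lid_hinge"))
im=np.hstack([cv2.imread("pics/c_scene.png")[100:330,100:360],cv2.imread("pics/c_top.png")[120:350,270:500]]); cv2.imwrite("pics/c2.png",cv2.resize(im,None,fx=1.6,fy=1.6))
```

```text
t 6.85 tip case mm [149.0, -1.0, 326.0] gap 0.0 F [-0.3  0.1 -0.3] yaw err [-1.     0.003 -0.   ] q [-27.  17.  12.  85.   0.  81.]
scene flap_edge [([11.0, 2.0, 48.0], 0.83)]
scene lid_edge [([104.0, 4.0, 247.0], 0.89)]
top flap_edge [([9.0, 5.0, 51.0], 0.95), ([86.0, 1.0, 66.0], 0.46)]
top lid_edge [([103.0, 2.0, 244.0], 0.9)]
wrist lid_edge [([102.0, 2.0, 245.0], 0.87)]
wrist lid_hinge [([91.0, 1.0, 67.0], 0.97)]
```

View pics/c2.png

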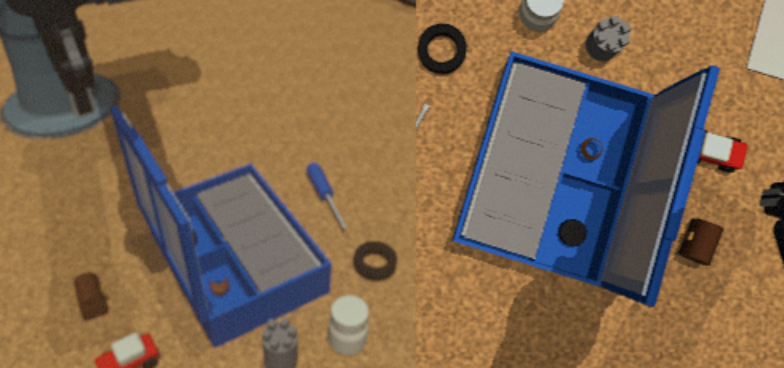

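The crops show the flap flat over all four compartments, and the lid upright with its edge at case x 103 mm. I'll push the lid from behind, first half only.

Request:
{"fn": "drive_tool", "kwargs": {
  "rot": [
    [0, 0, 0],
    [0, 0, 0],
    [0, 0, 0],
    [0, 0, 0],
    [0, 0, 0],
    [0, 0, 0],
    [0, 0, 0],
    [0, 0, 0],
    [0, 0, 0],
    [0, 0, 0],
    [0, 0, 0],
    [0, 0, 0],
    [0, 0, 0]
  ],
  "travel": [
    [0, 0, 5],
    [0, 0, 10],
    [0, 0, 12.1],
    [2.4, 0, 12.1],
    [3.7, 0, 12.1],
    [5.3, 0, 12.1],
    [6.7, 0, 12.2],
    [8.2, 0, 12.5],
    [9.6, 0, 12.9],
    [10.9, 0, 13.5],
    [12.2, 0, 14.2],
    [13.4, 0, 15],
    [14.5, 0, 16]
  ],
  "jaw": [0, 0, 0, 0, 0, 0, 0, 0, 0, 0, 0, 0, 0]
}}

```text
time: 8.6
eef_pos: [0.5532, -0.0447, 0.2388]
eef_rot: [[0.307, 0.952, 0.002], [0.952, -0.307, -0.001], [-0.0, 0.002, -1.0]]
wrist_force: [0.1, -0.3, 1.2]
finger_gap: 0.002
```

Run:
```python
from h import *
st(); pts(names=("flap_edge","lid_edge"),save="d")
```

```text
t 8.6 tip case mm [3.0, 0.0, 166.0] gap 0.0 F [ 0.1 -0.3  1.2] yaw err [-1.     0.001  0.   ] q [-11.  21.  -6.  63.  -0.  97.]
scene flap_edge []
scene lid_edge [([-30.0, 2.0, 192.0], 0.78)]
top flap_edge []
top lid_edge [([-37.0, 1.0, 191.0], 0.68)]
```

View pics/d_scene.png

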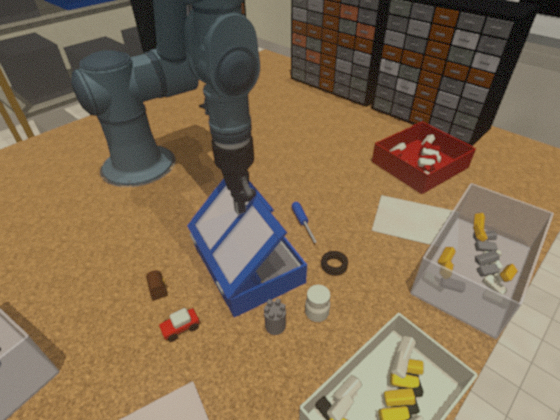

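The lid is half way down with the fingertips on its rib at about (240,200). Nothing else has been disturbed, so I'll continue to shut.

Request:
{"fn": "drive_tool", "kwargs": {
  "rot": [
    [0, 0, 0],
    [0, 0, 0],
    [0, 0, 0],
    [0, 0, 0],
    [0, 0, 0],
    [0, 0, 0],
    [0, 0, 0],
    [0, 0, 0],
    [0, 0, 0],
    [0, 0, 0]
  ],
  "travel": [
    [0.9, 0, 1.1],
    [1.8, 0, 2.2],
    [2.6, 0, 3.5],
    [3.2, 0, 4.8],
    [3.7, 0, 6.2],
    [4, 0, 7.6],
    [4.2, 0, 8.6],
    [4.2, 0, 9.1],
    [4.2, 0, 9.4],
    [4.2, 0, 9.4]
  ],
  "jaw": [0, 0, 0, 0, 0, 0, 0, 0, 0, 0]
}}

```text
time: 9.9
eef_pos: [0.5647, -0.0054, 0.1474]
eef_rot: [[0.308, 0.952, 0.001], [0.952, -0.308, 0.0], [0.0, 0.001, -1.0]]
wrist_force: [-8.2, 3.4, 18.6]
finger_gap: -0.001
```

Run:
```python
from h import *
st(); pts(names=("lid_edge",))
```

```text
t 9.9 tip case mm [-38.0, -1.0, 75.0] gap -0.0 F [-8.2  3.4 18.6] yaw err [-1.     0.001 -0.   ] q [ -7.  26. -13.  51.   0. 101.]
scene lid_edge [([-86.0, 4.0, 75.0], 0.79)]
top lid_edge [([-88.0, 0.0, 76.0], 0.7)]
```

The lid is shut: the tip stopped at 75 mm with about 19 N. I'll retreat straight up and then check.

Request:
{"fn": "drive_tool", "kwargs": {
  "rot": [
    [0, 0, 0],
    [0, 0, 0],
    [0, 0, 0],
    [0, 0, 0],
    [0, 0, 0],
    [0, 0, 0]
  ],
  "travel": [
    [0, 0, -3],
    [0, 0, -8],
    [0, 0, -13],
    [0, 0, -18],
    [0, 0, -20],
    [0, 0, -20]
  ],
  "jaw": [0, 0, 0, 0, 0, 0]
}}

```text
time: 10.7
eef_pos: [0.5661, -0.0057, 0.3515]
eef_rot: [[0.308, 0.951, 0.008], [0.951, -0.308, -0.001], [0.002, 0.008, -1.0]]
wrist_force: [-0.0, 0.6, -0.1]
finger_gap: 0.001
```

Run:
```python
from h import *
st(); pts(names=("lid_edge","lid_hinge","flap_edge","toy_car","toy_chest","jar","tape","toy_tower"),save="e")
im=np.hstack([cv2.imread("pics/e_scene.png")[130:350,110:370],cv2.imread("pics/e_top.png")[120:340,260:490]]); cv2.imwrite("pics/e2.png",cv2.resize(im,None,fx=1.6,fy=1.6))
```

```text
t 10.7 tip case mm [-38.0, 1.0, 279.0] gap 0.0 F [-0.   0.6 -0.1] yaw err [-1.     0.001 -0.002] q [ -7.  20.   9.  79.   0. 101.]
scene lid_edge [([-89.0, -2.0, 75.0], 0.62)]
scene lid_hinge []
scene flap_edge []
scene toy_car [([194.0, 91.0, -1.0], 0.59)]
scene toy_chest [([215.0, -26.0, 5.0], 0.6)]
scene jar [([-70.0, 190.0, 0.0], 0.87)]
scene tape [([-177.0, 107.0, -4.0], 0.86)]
scene toy_tower [([23.0, 182.0, -2.0], 0.85)]
top lid_edge [([-88.0, -0.0, 75.0], 0.84)]
top lid_hinge []
top flap_edge []
top toy_car [([-89.0, -2.0, 75.0], 0.47)]
top toy_chest []
top jar [([-86.0, 2.0, 75.0], 0.73), ([-70.0, 197.0, 3.0], 0.58)]
top tape []
top toy_tower []
```

View pics/e2.png

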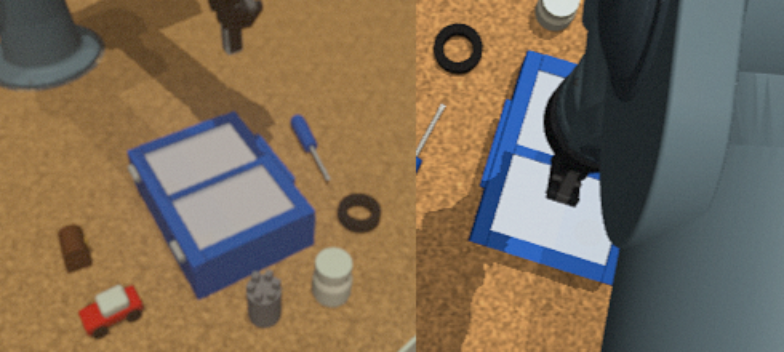

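The image shows the lid flush on the case, with the gripper clear above and everything around it unmoved.

```bash
python3 -c "
from workcell import finish_job
print(finish_job())"
```

```text
the job is handed in; nothing more can be done
None
```

The case is closed and the job handed in at about 11 s of the 48 s. I pushed the flap flat first with the closed fingertips on its outer face, then pushed the lid shut from behind the same way, and lifted the arm clear.

**Flap:** with the arm clear and the lid still open, its free edge read 48–51 mm high. The top view showed it covering all four compartments.

**Lid:** after the arm lifted away, its edge read 75 mm high in both cameras, at case x −88 to −89 mm, which is fully shut. The wrist force was about zero.

**Toys and tools:** the car, chest, tape, jar and tower looked where they began in the last scene picture; I judged the screwdriver by eye only.

**Checks that failed or disagreed:**
- In the last top view the arm hid part of the scene. The networks missed the chest, tape and tower there, and reported the lid edge as "car" and "jar" with lower confidence.
- The flap, wheel and barrel could not be checked again once the lid was shut.

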